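Pull out a sample tray with a hook

TASK

Take the yellow-handled pull hook, reach with it into the mouth of the sample unit with the blue front, drop its bent tip into the finger hole of the tray's pull plate (the plate may be set to the left or right, so feel for the hole gently) and draw the tray fully out to its stop. Only the hook may touch that unit. Then stand the hook upright back on the rubber mat and let go of it; leave the orange-fronted tray and the bottle, petri dish and timer where they are.

Things in the scene. Friction and masses are not known exactly. Their poses are not given: they have to be found in the camera images.
- hook: Loose pull hook, about 130 g, standing on its foot. Black foot 54 x 34 x 8; on it a yellow upright grip 44 long (x), 18 thick (y), whose top is 62 mm above the underside. Origin: middle of the foot's underside. A steel rod 7 mm thick runs along +x 34 mm above the underside and bends straight down 105 mm ahead of the origin.
- hook_tip (a point): Lowest end of the hook's bent-down tip (7 mm thick, round end): 105 mm ahead of the hook's origin in x, 8 mm above its underside; 22 mm of tip hang below the rod.
- mat: Black rubber mat, fixed, 130 (x) x 190 (y) x 4 thick; origin under its middle; the hook stands on it at the start.
- blue_unit: White sample unit with its blue strip over its mouth, fixed to the bench, 150 deep (x) x 120 wide (y) x 84 high; origin under its middle. The open mouth faces -x, 75 mm before the origin: a slot 108 wide, from 30 mm above the bench (tray's lip) to 76 mm (roof).
- blue_tray (a joint): Travel of the blue-fronted tray (m): 0 fully in, 0.075 fully out at its stop. It slides toward the unit's -x with about 3 N of friction and stays where left. Its blue front edge is level with the lip's top, 15 to 19 mm before the lip's middle in x. Beside the pull plate the lip is solid and 4 mm lower than the plate's top.
- blue_lip (a point): Middle of the tray's lip, at the pull plate's top; moves with the tray, axes as the unit's; 25 mm inside the mouth with the tray in. The dark pull plate (26 x by 72 y) has a 17 x 17 mm finger hole in its middle, 20 mm deep. The hole lies at x = 0, but the plate is set anywhere from y -14 to +14 mm, unmeasured: look or feel for it. It is stiff (15 N) against light feeling.
- orange_unit: White sample unit with its orange strip over its mouth, fixed to the bench, 150 deep (x) x 120 wide (y) x 84 high; origin under its middle. The open mouth faces -x, 75 mm before the origin: a slot 108 wide, from 30 mm above the bench (tray's lip) to 76 mm (roof).
- orange_tray (a joint): Travel of the orange-fronted tray (m): 0 fully in, 0.075 fully out at its stop. It slides toward the unit's -x with about 3 N of friction and stays where left. Its orange front edge is level with the lip's top, 15 to 19 mm before the lip's middle in x. Beside the pull plate the lip is solid and 4 mm lower than the plate's top.
- orange_lip (a point): Middle of the tray's lip, at the pull plate's top; moves with the tray, axes as the unit's; 25 mm inside the mouth with the tray in. The dark pull plate (26 x by 72 y) has a 17 x 17 mm finger hole in its middle, 20 mm deep. The hole lies at x = 0, but the plate is set anywhere from y -14 to +14 mm, unmeasured: look or feel for it. It is stiff (15 N) against light feeling.
- water_bottle: Loose clear bottle with a blue cap, 60 x 60 x 116; origin under its middle.
- petri_dish: Loose petri dish, 90 across, 15 high; origin under its middle.
- timer: Loose white timer, 58 x 72 x 21; origin under its middle.

How it is judged:
By the outcome, as a careful person would: the job done as asked, in the order asked, and still so for the second after the job is handed in, with the robot touching nothing.
It also fails if it takes over 58 s, if anything falls off the work surface, if the arm or the gripper's body presses on something with over 40 N, if the wrist force passes 120 N, or if a joint passes its speed limit or range.

ROBOT

A 6-joint arm with a two-finger parallel gripper is mounted at the origin on a cart in front of the work surface, level with it; the furniture and walls round the work are solid. World frame = base frame: x ahead of the robot, y to its left, z up, the work surface at z = 0. Lengths are in mm, angles in rad, forces in N, time in s.
With the tool pointing down it reaches from about 150 to 775 mm from the base axis. Payload 6.1 kg.
Tool frame: the origin (TCP) lies at the centre of the arm's flange, where the gripper is bolted on; the fingertips stand bot.nose_length ahead of it and the grasp point (between the pads) lies 155 mm ahead of it (bot.nose_length is the distance from the TCP to the fingertips, in mm); z points along the fingers, y is the direction in which the jaws open and shut (so a half turn about z gives the same grasp; the last joint's range is limited). The gripper opens to 85 mm and grips with 20 to 120 N. Pads are 22 mm wide; open, the fingers measure 114 mm over their backs; the gripper's body (76 mm by 85 mm) begins 54 mm behind the grasp point. The pads swing forward as they close: fully open they stand 13 mm farther back than shut.
Start: joints at [-1.153, 0.126, -0.04, 1.405, 0, 1.571], TCP at [213.011, -479.828, 404.695] pointing down, gripper open.
Joint ranges: [-2.72, 2.72], [-0.95, 1.95], [-1.27, 1.35], [-1.78, 2.02], [-1.46, 1.47], [-3.14, 3.14]. Speed limits (rad/s): [2.39, 2.39, 3.01, 3.14, 3.14, 3.14].

INTERFACE

Orientations are given as a 3x3 rotation matrix whose columns are the frame's x, y, z axes.
In Python, from cell import readout, imaging, bot gives the robot as it stands.
- The arm moves only by the tool send_rows, never from a script. Its argument "steps" is a list of rows, each a list of 2 entries, a list of its own where there are three numbers: the shift along the tool's x, y, z in units of 30 mm (1.0 is 30 mm), then the turn, a rotation vector about the tool's x, y, z in units of 6 degrees (1.0 is 6 degrees). In form: [[[dx, dy, dz], [rx, ry, rz]], ...]. A call has 1 to 12 rows; each row shifts and turns the commanded pose from where the row before left it, along the tool's axes as they then stand; what a row does not reach is not made up. A row lasts 1/10 s, in which the tool goes at most 50 mm and 8.59 degrees, less where a joint would pass 70% of its speed; a pose out of reach is approached as far as the arm can. A call is refused whole if a number of a shift passes 1 or a number of a turn 1, either way. A call with a gripper value outside its range is refused whole. "jaw" is the closure, from 0 (fully open) to 1 (shut), set as the call begins (left out, the last holds). The fingers move at their own pace and stop on an object; "grip_force" is the grip in N (left out, the last holds). Time passes only in rows, so rows that do not move let the fingers close. It gives the time, the measured TCP pose, the force and the opening at its end, in the units of the state.
- readout.get_state(): the state, without advancing time (a new reading comes with each control period).
- imaging.get_image(name): name is "side" or "top" or "wrist"; returns (picture, depth): 400x640x3 uint8, red, green, blue; 400x640 float32, mm along the optical axis (not along the pixel's ray), 0 where there is no reading.
- imaging.camera_info(name): a dict with "camera_matrix" (3x3 intrinsics, pixels), "origin" and "orientation" of the camera in the world. Camera axes: x right, y up, looking along -z (the intrinsics and any distortion apply to the point x, -y, -z); pixel columns grow to the right and rows downward; lengths in mm; the calibration is good to about 2 mm. A picture is of the moment at which its call begins: read the wrist's pose just before it. camera_info takes no time and is no camera call; for the wrist camera it gives the pose at the moment of the call.
- bot.finish_job(): hands the job in, once; it reports no verdict.
The state is a dict: "t": time; "q": joint angles; "qvel": joint speeds; "effort": joint torques, N m; "eef_pos": TCP position; "orientation": TCP orientation; "wrist_force": force on the tool from outside, world axes, zero at the start; "wrist_torque": the same for the moment, N m; "grip_width": finger opening in mm.
Only numpy, scipy, OpenCV 4.12 (cv2) and the standard library are available. Lean on these libraries where they do the work, as an engineer would, in place of code of your own. Each camera call takes 0.05 s, during which the arm holds its last target. There are 200 camera calls.

## Working session

There is one attempt and no reset: what is moved stays moved. The work goes in short steps, Python scripts to look and compute and a tool call to move; the robot and the scene stay as the last step left them, time stands still between calls to the robot, and variables do not carry over. Pictures are saved under pics/ and viewed, about 8 in all and at most 12, crops included, and the job is handed in when it is done.

Besides the shell and the picture viewer there is one more tool, called after ">>>" as name([rows], argument=value, ...), one row to a line, values as JSON. send_rows: Moves the arm, as the interface text tells. Its arguments: {"type":"object","properties":{"steps":{"type":"array","items":{"type":"array"}},"jaw":{"type":"number"},"grip_force":{"type":"number"}},"required":["steps"]}

```bash
mkdir -p pics; cat > h.py <<'E'
import numpy as np, cv2
from cell import readout, imaging, bot
def snap(n,f):
    i=imaging.camera_info(n); p,d=imaging.get_image(n)
    np.savez('pics/'+f+'.npz',p=p,d=d,K=i['camera_matrix'],o=i['origin'],R=i['orientation'])
    cv2.imwrite('pics/'+f+'.png',p[:,:,::-1]); return p,d
def cloud(f):
    z=np.load('pics/'+f+'.npz'); d=z['d']; K=z['K']
    v,u=np.mgrid[0:d.shape[0],0:d.shape[1]]
    P=np.stack([(u-K[0,2])/K[0,0]*d,-(v-K[1,2])/K[1,1]*d,-d],-1)
    return P@np.array(z['R']).T+np.array(z['o']), z['p'], d
E
python3 - <<'E'
from h import *
s=readout.get_state(); print({k:np.round(v,3).tolist() for k,v in s.items()}, bot.nose_length)
for n in('top','side'):
    snap(n,n+'0'); i=imaging.camera_info(n); print(n,{k:np.round(v,3).tolist() if not isinstance(v,str) else v for k,v in i.items()})
a=[cv2.imread('pics/%s0.png'%n) for n in('top','side')]
cv2.imwrite('pics/both0.png',np.vstack([cv2.resize(x,(480,300)) for x in a]))
E
```

```text
{'t': 0.0, 'q': [-1.153, 0.126, -0.041, 1.405, -0.0, 1.571], 'qvel': [-0.001, 0.001, -0.0, 0.001, -0.001, -0.001], 'effort': [0.001, -43.591, 35.292, 0.017, -0.0, -0.0], 'eef_pos': [212.955, -479.715, 403.913], 'orientation': [[0.914, 0.406, -0.001], [0.406, -0.914, 0.001], [-0.0, -0.002, -1.0]], 'wrist_force': [0.565, 0.008, 0.147], 'wrist_torque': [-0.022, 0.004, 0.001], 'grip_width': 85.324} 173.4
top {'camera_matrix': [[380.0, 0.0, 319.635], [0.0, 380.0, 202.273], [0.0, 0.0, 1.0]], 'origin': [353.363, -42.768, 923.605], 'orientation': [[0.069, 0.977, -0.204], [-0.998, 0.069, -0.011], [0.003, 0.204, 0.979]]}
side {'camera_matrix': [[514.981, 0.0, 326.242], [0.0, 514.981, 204.569], [0.0, 0.0, 1.0]], 'origin': [-67.692, 964.78, 1034.708], 'orientation': [[-0.847, 0.353, -0.398], [-0.532, -0.546, 0.647], [0.011, 0.76, 0.65]]}
```

View pics/top0.png

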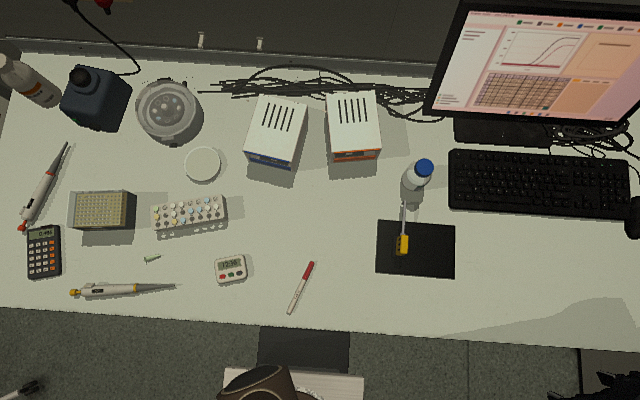

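The top view shows the blue unit at about (277,135), the orange unit at (353,125), the hook grip at (403,245) on the mat with its rod running up to about (404,200), and the bottle at (418,180) just beyond the rod. Next I'll measure these.

```bash
python3 - <<'E'
from h import *
for n in('top0','side0'):
    W,p,d=cloud(n); hsv=cv2.cvtColor(p,cv2.COLOR_RGB2HSV); ok=d>0
    X,Y,Z=W[...,0],W[...,1],W[...,2]
    def rep(name,m):
        m=m&ok
        if m.sum()<6: print(n,name,'none');return
        q=W[m]; r=cv2.minAreaRect(q[:,:2].astype(np.float32)); print(n,name,m.sum(),'med',np.median(q,0).round(1),'rect c',np.round(r[0],1),'size',np.round(r[1],1),'ang',round(r[2],2),'z',np.percentile(q[:,2],[5,95]).round(1))
    H,S,V=hsv[...,0],hsv[...,1],hsv[...,2]
    near=(X>100)&(X<700)&(Y>-400)&(Y<250)
    rep('yellow',near&(H>18)&(H<33)&(S>150)&(V>90)&(Y<-50)&(Y>-350)&(X<400))
    rep('bluecap',near&(H>100)&(H<125)&(S>140)&(Y<-120)&(Z>90))
    rep('bottle',near&(Z>25)&(Y<-180)&(Y>-320)&(X>310)&(X<460))
    rep('blueroof',near&(Z>78)&(Z<90)&(Y>-15)&(Y<170)&(X>380)&(X<660))
    rep('orangeroof',near&(Z>78)&(Z<90)&(Y<-15)&(Y>-170)&(X>380)&(X<660))
    rep('bluestrip',near&(H>100)&(H<125)&(S>120)&(Y>0)&(Y<170)&(X>380)&(X<600))
    rep('orstrip',near&(H>3)&(H<16)&(S>120)&(Y<0)&(Y>-170)&(X>380)&(X<600))
    rep('mat',near&(V<45)&(Z<12)&(Z>-5)&(Y<-70)&(Y>-400)&(X>150)&(X<380))
    rep('rod',(Z>22)&(Z<48)&(Y<-140)&(Y>-260)&(X>260)&(X<345))
    rep('timer',near&(Z>14)&(Z<30)&(Y>50)&(Y<250)&(X>150)&(X<290))
a=cv2.imread('pics/side0.png'); cv2.imwrite('pics/s.png',a)
E
```

```text
top0 yellow none
top0 bluecap 229 med [ 618.7 -259.2  115.7] rect c [ 618.3 -259.9] size [37.3 37.3] ang 25.09 z [113.5 118. ]
top0 bottle 166 med [ 442.5 -225.6   63.9] rect c [ 443.3 -229. ] size [18.4 32.5] ang 87.58 z [30.5 67.8]
top0 blueroof 732 med [642.6  85.7  83.5] rect c [647.4  93.9] size [119.1  42.9] ang 80.25 z [80.9 85.7]
top0 orangeroof 132 med [655.7 -79.2  83.2] rect c [655.  -91.8] size [11.9 81.3] ang 2.61 z [79.5 85.8]
top0 bluestrip none
top0 orstrip none
top0 mat 23 med [ 244.7 -203.2    0.3] rect c [ 244.5 -233.2] size [320.9   0.9] ang 89.82 z [-2.7  3.8]
top0 rod none
top0 timer none
side0 yellow none
side0 bluecap 107 med [ 614.1 -250.6  110.4] rect c [ 615.6 -257.9] size [35.3 48.7] ang 4.75 z [ 99.  116.5]
side0 bottle 139 med [ 441.5 -223.3   48.8] rect c [ 442.3 -227.2] size [25.3 35. ] ang 77.52 z [26.9 65.1]
side0 blueroof 315 med [642.9  89.7  81.1] rect c [640.9  94.5] size [122.3  41.3] ang 87.81 z [78.7 84.4]
side0 orangeroof 39 med [654.8 -77.4  80.7] rect c [653.2 -89.7] size [13.6 87.6] ang 0.24 z [78.9 85.9]
side0 bluestrip none
side0 orstrip none
side0 mat none
side0 rod none
side0 timer none
```

View pics/side0.png

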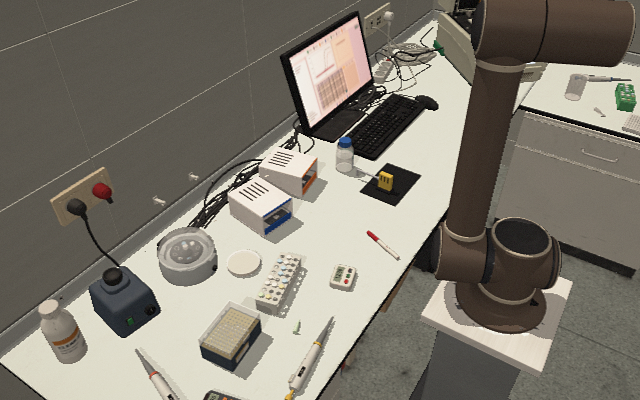

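The side view matches: hook grip at (386,181), bottle at (345,155), blue unit at (260,205). My x ranges were too near, so I'm measuring again.

```bash
python3 - <<'E'
from h import *
for n in('top0','side0'):
    W,p,d=cloud(n); hsv=cv2.cvtColor(p,cv2.COLOR_RGB2HSV); ok=d>0
    X,Y,Z=W[...,0],W[...,1],W[...,2]
    def rep(name,m):
        m=m&ok
        if m.sum()<6: print(n,name,'none');return
        q=W[m]; r=cv2.minAreaRect(q[:,:2].astype(np.float32)); print(n,name,m.sum(),'med',np.median(q,0).round(1),'c',np.round(r[0],1),'size',np.round(r[1],1),'ang',round(r[2],2),'z',np.percentile(q[:,2],[5,95]).round(1))
    H,S,V=hsv[...,0],hsv[...,1],hsv[...,2]
    hk=(X>380)&(X<500)&(Y<-170)&(Y>-290)
    rep('yellowtop',hk&(H>18)&(H<33)&(S>120)&(Z>58))
    rep('yellow',hk&(H>18)&(H<33)&(S>120))
    rep('rod',(Z>26)&(Z<48)&(Y<-190)&(Y>-260)&(X>470)&(X<570))
    rep('bottle',(Z>25)&(Y<-200)&(Y>-310)&(X>565)&(X<680))
    rep('blueroof',(Z>79)&(Z<88)&(Y>10)&(Y<190)&(X>600)&(X<830))
    rep('orangeroof',(Z>79)&(Z<88)&(Y<5)&(Y>-190)&(X>600)&(X<830))
    rep('blue',(H>100)&(H<125)&(S>120)&(Y>0)&(Y<190)&(X>580)&(X<720))
    rep('mat',(V<50)&(Z<12)&(Z>-3)&(Y<-70)&(Y>-400)&(X>350)&(X<560))
E
python3 -c "
import cv2
a=cv2.imread('pics/top0.png')
cv2.imwrite('pics/crop.png',cv2.resize(a[90:270,230:450],None,fx=3,fy=3,interpolation=cv2.INTER_CUBIC))"
```

```text
top0 yellowtop 154 med [ 449. -229.   65.] c [ 448.7 -229.7] size [18.3 43. ] ang 86.35 z [60.9 67.9]
top0 yellow 232 med [ 448.1 -225.7   63.5] c [ 452.8 -236.9] size [33.2 51.8] ang 89.08 z [15.  67.6]
top0 rod 110 med [ 513.  -231.9   41. ] c [ 514.4 -233.8] size [11.2 85.4] ang 86.11 z [37.4 43.1]
top0 bottle 714 med [ 607.2 -251.3   89.5] c [ 614.  -256.5] size [58.2 49.7] ang 47.57 z [ 37.  117.1]
top0 blueroof 3055 med [698.3  84.5  83.5] c [701.4  84.9] size [120.7 152.7] ang 79.94 z [81.  85.9]
top0 orangeroof 3010 med [727.3 -98.8  83.6] c [729.9 -99. ] size [152.2 120.1] ang 9.32 z [81.1 86. ]
top0 blue 65 med [629.6 100.8  81.4] c [629.   98.2] size [105.8   4.3] ang 79.98 z [27.9 84.9]
top0 mat 3811 med [ 444.9 -280.1    3.8] c [ 471.5 -287.6] size [221.  176.1] ang 89.23 z [1.2 7. ]
side0 yellowtop 59 med [ 448.5 -224.    62.3] c [ 448.8 -227.3] size [20.9 47.5] ang 85.95 z [58.5 66.4]
side0 yellow 236 med [ 447.5 -223.1   39.9] c [ 459.3 -230.9] size [30.1 70.7] ang 69.56 z [10.  64.3]
side0 rod 57 med [ 513.2 -230.8   36.9] c [ 514.5 -230.5] size [12.9 81.1] ang 85.87 z [32.4 41.4]
side0 bottle 468 med [ 608.1 -242.4   75. ] c [ 614.7 -254.3] size [58.5 55.8] ang 27.57 z [ 29.9 114.3]
side0 blueroof 1159 med [700.   88.8  81.5] c [700.6  85.7] size [122.5 153.1] ang 79.74 z [79.3 84.7]
side0 orangeroof 859 med [729.1 -94.2  81.5] c [729.1 -96.8] size [153.1 124. ] ang 9.13 z [79.3 84.9]
side0 blue 202 med [629.7  98.4  22.5] c [630.3  96.3] size [108.9  13.6] ang 80.66 z [ 7.8 81.1]
side0 mat 1078 med [ 435.5 -256.4    1.2] c [ 471.7 -284.2] size [224.1 177.1] ang 89.56 z [-2.2  6.9]
```

View pics/crop.png

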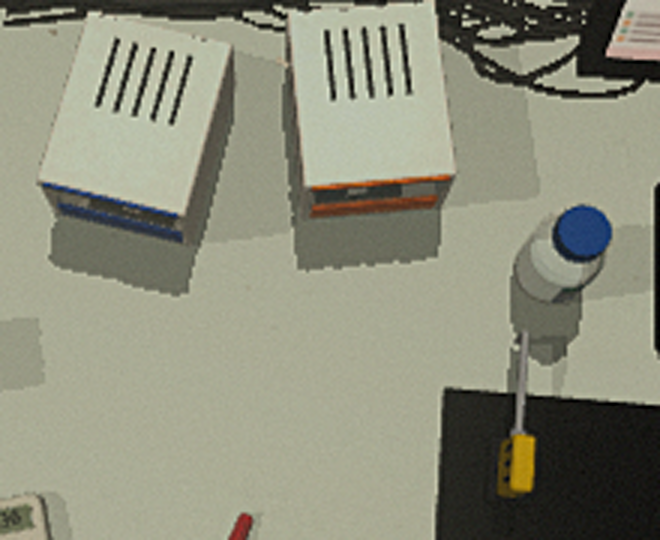

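The units sit at yaw -10° (blue) and +9° (orange). The hook grip is at (449,-229) with yaw about -3.7°, and the bottle is 30 mm beyond its tip. I'm moving above the hook now.

>>> send_rows([
  [[0.88,-0.37,0.29],[0,0,0]],
  [[0.88,-0.37,0.29],[0,0,0]],
  [[0.88,-0.37,0.29],[0,0,0]],
  [[0.88,-0.37,0.29],[0,0,0]],
  [[0.88,-0.37,0.29],[0,0,0]],
  [[0.88,-0.37,0.29],[0,0,0]],
  [[0.88,-0.37,0.29],[0,0,0]],
  [[0.88,-0.37,0.29],[0,0,0]],
  [[0.88,-0.37,0.29],[0,0,0]],
  [[0.88,-0.37,0.29],[0,0,0]],
  [[0.88,-0.37,0.29],[0,0,0]],
  [[0.88,-0.37,0.29],[0,0,0]],
], jaw=0)

```text
t: 1.3
eef_pos: [449.1, -228.5, 299.6]
orientation: [[0.914, 0.406, -0.001], [0.406, -0.914, 0.0], [-0.0, -0.0, -1.0]]
wrist_force: [-0.2, 0.4, 0.4]
grip_width: 85.4
```

>>> send_rows([
  [[0,0,0],[0,0,0.92]],
  [[0,0,0],[0,0,0.92]],
  [[0,0,0],[0,0,0.92]],
  [[0,0,0],[0,0,0.92]],
  [[0,0,0],[0,0,0.92]],
  [[0,0,0],[0,0,0]],
  [[0,0,0],[0,0,0]],
])

```text
t: 2.0
eef_pos: [448.4, -229.5, 300.0]
orientation: [[0.998, -0.062, -0.001], [-0.062, -0.998, 0.0], [-0.001, -0.0, -1.0]]
wrist_force: [1.1, 0.8, 0.0]
grip_width: 85.1
```

```bash
cat >> h.py <<'E'
def st():
    s=readout.get_state(); R=np.array(s['orientation']); p=np.array(s['eef_pos'])
    print('t',round(s['t'],2),'p',p.round(1),'yaw',np.degrees(np.arctan2(R[1,0],R[0,0])).round(2),'z',R[:,2].round(3),'F',np.round(s['wrist_force'],1),'T',np.round(s['wrist_torque'],2),'w',round(s['grip_width'],1),'q',np.round(s['q'],2)); return p,R
def delta(target):
    p,R=st(); d=R.T@(np.array(target)-p); print('tool delta /30:',(d/30).round(3))
E
python3 - <<'E'
from h import *
p,R=st(); i=imaging.camera_info('wrist'); snap('wrist','w1')
print('cam in tool', (R.T@(np.array(i['origin'])-p)).round(1)); print((R.T@np.array(i['orientation'])).round(3)); print(np.array(i['camera_matrix']).round(1))
W,pc,d=cloud('w1'); hsv=cv2.cvtColor(pc,cv2.COLOR_RGB2HSV); H,S=hsv[...,0],hsv[...,1]
X,Y,Z=W[...,0],W[...,1],W[...,2]
for n,m in(('ytop',(H>18)&(H<33)&(S>120)&(Z>58)&(Z<75)),('rod',(Z>28)&(Z<48)&(X>478)&(X<548)&(abs(Y+233)<20))):
    m&=d>0; q=W[m]
    if len(q)>5:
        r=cv2.minAreaRect(q[:,:2].astype(np.float32)); print(n,len(q),q.mean(0).round(1),np.round(r[0],1),np.round(r[1],1),r[2])
E
```

```text
t 2.0 p [ 448.4 -229.5  300. ] yaw -3.53 z [-0.001  0.    -1.   ] F [1.1 0.8 0. ] T [-0.    0.02 -0.01] w 85.1 q [-0.47  0.11 -0.29  1.17  0.    2.73]
cam in tool [81.5 -0.2 30.5]
[[ 0.001  0.95   0.311]
 [ 1.    -0.    -0.   ]
 [ 0.     0.311 -0.95 ]]
[[357.2   0.  320.2]
 [  0.  357.2 203.2]
 [  0.    0.    1. ]]
ytop 1945 [ 454.9 -229.1   65.5] [ 453.2 -229. ] [18.5 43.2] 87.12303924560547
rod 1351 [ 512.9 -231.7   41.2] [ 512.8 -233. ] [12.5 70.5] 85.04815673828125
```

View pics/w1.png

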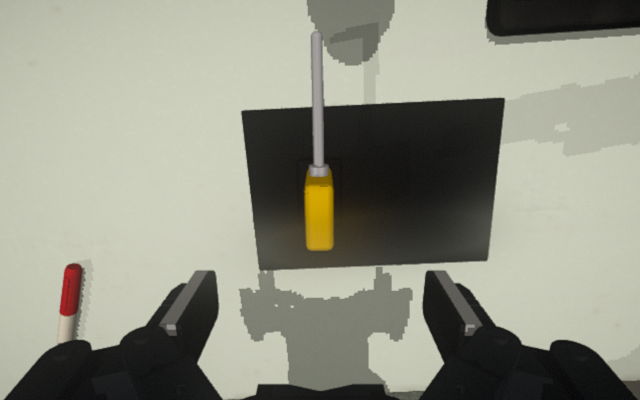

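The wrist view shows the hook, with the grip at (319,210), the rod running up to (316,35) and the bottle shadow beyond. Joint 6 is at 2.73 and would run out of range at the blue unit. I'll take the half-turned grasp, which also puts the camera on the robot's side.

>>> send_rows([
  [[0,0,0],[0,0,-1]],
  [[0,0,0],[0,0,-1]],
  [[0,0,0],[0,0,-1]],
  [[0,0,0],[0,0,-1]],
  [[0,0,0],[0,0,-1]],
  [[0,0,0],[0,0,-1]],
  [[0,0,0],[0,0,-1]],
  [[0,0,0],[0,0,-1]],
  [[0,0,0],[0,0,-1]],
  [[0,0,0],[0,0,-1]],
])

```text
t: 3.05
eef_pos: [448.5, -229.6, 300.2]
orientation: [[0.549, 0.836, -0.0], [0.836, -0.549, 0.0], [-0.0, -0.0, -1.0]]
wrist_force: [0.7, 0.3, 0.5]
grip_width: 85.2
```

>>> send_rows([
  [[0,0,0],[0,0,-1]],
  [[0,0,0],[0,0,-1]],
  [[0,0,0],[0,0,-1]],
  [[0,0,0],[0,0,-1]],
  [[0,0,0],[0,0,-1]],
  [[0,0,0],[0,0,-1]],
  [[0,0,0],[0,0,-1]],
  [[0,0,0],[0,0,-1]],
  [[0,0,0],[0,0,-1]],
  [[0,0,0],[0,0,-1]],
])

```text
t: 4.05
eef_pos: [448.5, -229.5, 300.2]
orientation: [[-0.449, 0.894, -0.0], [0.894, 0.449, 0.0], [0.0, -0.0, -1.0]]
wrist_force: [0.5, 0.7, -0.3]
grip_width: 85.4
```

>>> send_rows([
  [[0,0,0],[0,0,-1]],
  [[0,0,0],[0,0,-1]],
  [[0,0,0],[0,0,-1]],
  [[0,0,0],[0,0,-1]],
  [[0,0,0],[0,0,-1]],
  [[0,0,0],[0,0,-1]],
  [[0,0,0],[0,0,-1]],
  [[0,0,0],[0,0,-1]],
  [[0,0,0],[0,0,-1]],
  [[0,0,0],[0,0,-1]],
  [[0,0,0],[0,0,0]],
  [[0,0,0],[0,0,0]],
])

```text
t: 5.25
eef_pos: [448.5, -229.6, 300.3]
orientation: [[-0.998, 0.066, -0.0], [0.066, 0.998, 0.0], [0.0, -0.0, -1.0]]
wrist_force: [-0.7, 0.3, 0.4]
grip_width: 85.4
```

```bash
python3 - <<'E'
from h import *
delta([450,-229.5,189])
snap('wrist','w2')
W,pc,d=cloud('w2'); hsv=cv2.cvtColor(pc,cv2.COLOR_RGB2HSV); H,S=hsv[...,0],hsv[...,1]
X,Y,Z=W[...,0],W[...,1],W[...,2]
for n,m in(('ytop',(H>18)&(H<33)&(S>120)&(Z>58)&(Z<75)),('rod',(Z>28)&(Z<48)&(X>478)&(X<580)&(abs(Y+233)<20))):
    m&=d>0; q=W[m]
    if len(q)>5:
        r=cv2.minAreaRect(q[:,:2].astype(np.float32)); print(n,len(q),q.mean(0).round(1),np.round(r[0],1),np.round(r[1],1),r[2],q[:,0].max(), np.polyfit(q[:,0],q[:,1],1))
E
```

```text
t 5.25 p [ 448.5 -229.6  300.3] yaw 176.24 z [-0.  0. -1.] F [-0.7  0.3  0.4] T [-0.01 -0.03  0.03] w 85.4 q [-0.47  0.11 -0.29  1.17 -0.   -0.41]
tool delta /30: [-0.051  0.005  3.709]
ytop 1920 [ 450.3 -228.4   65.6] [ 452.1 -228.6] [17.9 43.4] 86.98114776611328 474.01097162898395 [-3.70383609e-02 -2.11697669e+02]
rod 799 [ 520.9 -231.6   41.3] [ 522.7 -231.6] [ 7.  74.3] 87.47412872314453 559.8017200955848 [-4.42621320e-02 -2.08505889e+02]
```

>>> send_rows([
  [[-0.1,0.03,0.8],[0,0,0.1]],
  [[0,0,0.9],[0,0,0]],
  [[0,0,0.9],[0,0,0]],
  [[0,0,0.6],[0,0,0]],
  [[0,0,0.4],[0,0,0]],
  [[0,0,0.11],[0,0,0]],
  [[0,0,0],[0,0,0]],
])

```text
t: 6.0
eef_pos: [451.7, -228.9, 189.0]
orientation: [[-0.997, 0.075, -0.0], [0.075, 0.997, 0.0], [0.0, 0.0, -1.0]]
wrist_force: [0.5, 1.0, 1.1]
grip_width: 85.5
```

>>> send_rows([
  [[0,0,0],[0,0,0]],
  [[0,0,0],[0,0,0]],
  [[0,0,0],[0,0,0]],
  [[0,0,0],[0,0,0]],
  [[0,0,0],[0,0,0]],
  [[0,0,0],[0,0,0]],
  [[0,0,0],[0,0,0]],
  [[0,0,0],[0,0,0]],
], jaw=1, grip_force=100)

```text
t: 6.8
eef_pos: [451.8, -229.0, 189.5]
orientation: [[-0.997, 0.074, 0.001], [0.074, 0.997, -0.0], [-0.001, -0.0, -1.0]]
wrist_force: [-0.2, -0.5, 6.1]
grip_width: 16.6
```

Holding it. The 16.6 mm width fits the 18 mm grip with the pads giving a little. I'll lift straight up, then go to a look pose before the blue mouth, offset to the left.

>>> send_rows([
  [[0,0,-0.3],[0,0,0]],
  [[0,0,-0.6],[0,0,0]],
  [[0,0,-0.8],[0,0,0]],
  [[0,0,-0.8],[0,0,0]],
  [[0,0,-0.8],[0,0,0]],
  [[0,0,-0.7],[0,0,0]],
  [[0,0,-0.35],[0,0,0]],
])

```text
t: 7.5
eef_pos: [451.7, -228.9, 321.5]
orientation: [[-0.997, 0.074, 0.002], [0.074, 0.997, -0.001], [-0.002, -0.001, -1.0]]
wrist_force: [-0.0, 0.6, -1.7]
grip_width: 16.6
```

>>> send_rows([
  [[0,0.6,0],[0,0,0]],
  [[-0.1,0.9,0],[0,0,0]],
  [[-0.1,0.9,0],[0,0,0]],
  [[-0.1,0.9,0],[0,0,0]],
  [[-0.1,0.9,0],[0,0,0]],
  [[-0.1,0.9,0],[0,0,0]],
  [[-0.1,0.9,0],[0,0,0]],
  [[-0.1,0.9,0],[0,0,0]],
  [[-0.1,0.9,0],[0,0,0]],
  [[-0.1,0.9,0],[0,0,0]],
  [[-0.1,0.9,0],[0,0,0]],
  [[-0.1,0.9,0],[0,0,0]],
])

```text
t: 8.7
eef_pos: [507.7, 83.9, 318.8]
orientation: [[-0.997, 0.074, -0.001], [0.074, 0.997, -0.0], [0.001, -0.0, -1.0]]
wrist_force: [0.7, -0.9, -0.7]
grip_width: 17.3
```

>>> send_rows([
  [[0,0.9,0],[0,0,0]],
  [[0,0.9,0],[0,0,0]],
  [[0,0.6,0],[0,0,0]],
  [[0,0.3,0],[0,0,0.97]],
  [[0,0,0],[0,0,0]],
  [[0,0,0],[0,0,0]],
])

```text
t: 9.3
eef_pos: [513.7, 163.5, 318.9]
orientation: [[-0.985, 0.173, -0.001], [0.173, 0.985, -0.001], [0.001, -0.001, -1.0]]
wrist_force: [0.1, 0.5, -1.4]
grip_width: 16.7
```

```bash
python3 - <<'E'
from h import *
st(); snap('wrist','w3')
E
```

```text
t 9.3 p [513.7 163.5 318.9] yaw 170.06 z [-0.001 -0.001 -1.   ] F [ 0.1  0.5 -1.4] T [ 0.    0.03 -0.02] w 16.7 q [ 0.31  0.17 -0.18  1.23 -0.    0.48]
```

View pics/w3.png

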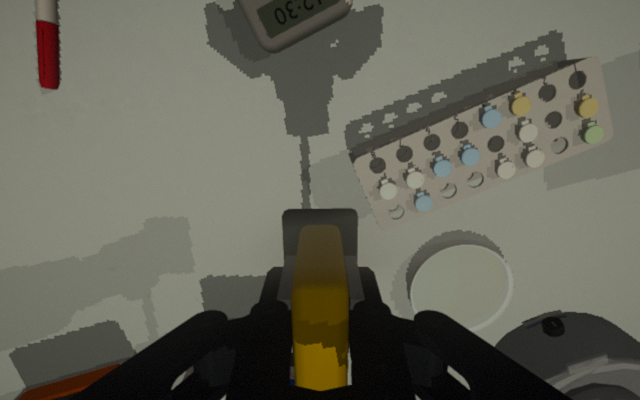

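The gripper blocks the forward part of this view (it only shows the rack, timer and dish behind, with the orange unit at bottom left). If I turn the wrist 90°, the mouth should appear on the right side of the picture, clear of the fingers.

>>> send_rows([
  [[0.1,-0.75,0.4],[0,0,0]],
  [[0.1,-0.75,0.4],[0,0,0]],
  [[0.1,-0.75,0.4],[0,0,0]],
  [[0.1,-0.72,0.43],[0,0,0]],
  [[0,0,0],[0,0,1]],
  [[0,0,0],[0,0,1]],
  [[0,0,0],[0,0,1]],
  [[0,0,0],[0,0,1]],
  [[0,0,0],[0,0,1]],
  [[0,0,0],[0,0,1]],
  [[0,0,0],[0,0,1]],
])

```text
t: 10.45
eef_pos: [486.3, 77.1, 270.6]
orientation: [[-0.611, 0.791, -0.0], [0.791, 0.611, -0.0], [-0.0, -0.0, -1.0]]
wrist_force: [0.1, 0.3, -1.6]
grip_width: 17.0
```

>>> send_rows([
  [[0,0,0],[0,0,1]],
  [[0,0,0],[0,0,1]],
  [[0,0,0],[0,0,1]],
  [[0,0,0],[0,0,1]],
  [[0,0,0],[0,0,1]],
  [[0,0,0],[0,0,1]],
  [[0,0,0],[0,0,1]],
  [[0,0,0],[0,0,1]],
  [[0,0,0],[0,0,0]],
  [[0,0,0],[0,0,0]],
])

```text
t: 11.45
eef_pos: [486.4, 77.5, 270.6]
orientation: [[0.173, 0.985, -0.0], [0.985, -0.173, -0.0], [-0.0, -0.0, -1.0]]
wrist_force: [-0.2, -0.2, -2.2]
grip_width: 17.1
```

```bash
python3 - <<'E'
from h import *
st(); p,d=snap('wrist','w4')
cv2.imwrite('pics/w4c.png',cv2.resize(p[:320,400:,::-1],None,fx=1.8,fy=1.8,interpolation=cv2.INTER_CUBIC))
E
```

```text
t 11.45 p [486.4  77.5 270.6] yaw 80.05 z [-0. -0. -1.] F [-0.2 -0.2 -2.2] T [-0.03  0.05  0.03] w 17.1 q [ 0.16  0.1  -0.36  1.11 -0.    1.9 ]
```

View pics/w4c.png

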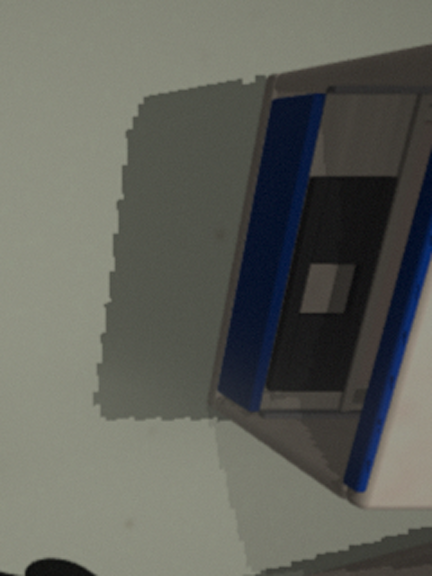

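The view is clear. The dark pull plate spans crop (312,178)-(360,390), offset to the right (-y). The bright finger hole is at crop (328,288), which is full-image pixel (582,160). Converting that to world coordinates.

```bash
python3 - <<'E'
from h import *
W,p,d=cloud('w4'); f=lambda u,v:W[int(round(v/1.8)),int(round(400+u/1.8))].round(1)
for n,u,v in(('plate',345,215),('plate',325,345),('plate',335,240),('lipL',370,140),('hole',328,288),('roof',420,400),('blueface',265,250)): print(n,f(u,v))
z=np.load('pics/w4.npz');K=z['K'];R=z['R'];o=z['o']
def onz(u,v,h):
    c=R@np.array([(400+u/1.8-K[0,2])/K[0,0],-(v/1.8-K[1,2])/K[1,1],-1]); return (o+c*(h-o[2])/c[2])
yaw=np.radians(-10); U=np.array([[np.cos(yaw),np.sin(yaw)],[-np.sin(yaw),np.cos(yaw)]])
C=np.array([701,85.3])
for h in(30,34):
  for n,u,v in(('hole',328,288),('c1',308,263),('c2',357,263),('c3',348,313),('c4',300,313),('pl TL',312,178),('TR',397,178),('BR',348,390),('BL',268,388),('openTL',325,95),('openBL',262,410)):
    w=onz(u,v,h); print(h,n,w.round(1)[:2],'unit',(U@(w[:2]-C)).round(1))
m=(W[...,2]>80)&(W[...,2]<90)&(d>0); q=W[m]; print(len(q),q.min(0),q.max(0))
E
```

```text
plate [652.3 111.7  30.6]
plate [648.9  67.8  29.8]
plate [649.3 104.2  30.8]
lipL [660.9 132.8  27.5]
hole [664.1  80.8   7.5]
roof [635.8  71.3  83.9]
blueface [632.8 102.2  21.2]
30 hole [648.5  88.1] unit [-52.2  -6.4]
30 c1 [641.6  97.7] unit [-60.7   1.9]
30 c2 [657.4  95. ] unit [-44.6   1.9]
30 c3 [655.5  78.3] unit [-43.6 -14.8]
30 c4 [639.7  81. ] unit [-59.7 -14.8]
30 pl TL [641.7 124.8] unit [-65.3  28.6]
30 TR [668.  120.2] unit [-38.6  28.6]
30 BR [657.2  50.1] unit [-37.  -42.3]
30 BL [629.7  55.6] unit [-65.  -41.6]
30 openTL [644.4 148.8] unit [-66.7  52.7]
30 openBL [627.9  47.6] unit [-65.5 -49.8]
34 hole [645.7  89.4] unit [-55.2  -5.6]
34 c1 [638.9  98.8] unit [-63.5   2.5]
34 c2 [654.4  96.1] unit [-47.8   2.6]
34 c3 [652.6  79.8] unit [-46.7 -13.9]
34 c4 [637.   82.5] unit [-62.5 -13.9]
34 pl TL [639.  125.4] unit [-68.   28.7]
34 TR [664.8 120.9] unit [-41.8  28.8]
34 BR [654.3  52.1] unit [-40.3 -40.8]
34 BL [627.3  57.5] unit [-67.8 -40.1]
34 openTL [641.7 148.9] unit [-69.4  52.4]
34 openBL [625.5  49.7] unit [-68.2 -48.2]
4870 [473.39884697  36.6111025   80.00209634] [642.20245434 129.96517533  89.97918974]
```

The plate top measures z≈30, as expected, and the hole is at about (649,88), unit y≈-6.5 mm. I'm turning back and moving to a pose before the mouth with the tip at z≈38.

>>> send_rows([
  [[0.65,0.06,0],[0,0,0]],
  [[0.64,0.07,0],[0,0,0]],
  [[0,0,0],[0,0,-1]],
  [[0,0,0],[0,0,-1]],
  [[0,0,0],[0,0,-1]],
  [[0,0,0],[0,0,-1]],
  [[0,0,0],[0,0,-1]],
  [[0,0,0],[0,0,-1]],
  [[0,0,0],[0,0,-1]],
  [[0,0,0],[0,0,-1]],
  [[0,0,0],[0,0,-1]],
])

```text
t: 12.6
eef_pos: [497.1, 115.3, 270.6]
orientation: [[-0.698, 0.716, -0.0], [0.716, 0.698, -0.0], [0.0, -0.0, -1.0]]
wrist_force: [-0.5, 0.1, -0.8]
grip_width: 16.8
```

>>> send_rows([
  [[0,0,0],[0,0,-1]],
  [[0,0,0],[0,0,-1]],
  [[0,0,0],[0,0,-1]],
  [[0,0,0],[0,0,-1]],
  [[0,0,0],[0,0,-1]],
  [[0,0,0],[0,0,-1]],
  [[0,0,0.65],[0,0,0]],
  [[0,0,0.7],[0,0,0]],
  [[0,0,0.5],[0,0,0]],
  [[0,0,0],[0,0,0]],
  [[0,0,0],[0,0,0]],
])

```text
t: 13.7
eef_pos: [497.1, 115.3, 215.3]
orientation: [[-0.985, 0.174, -0.0], [0.174, 0.985, -0.0], [0.0, -0.0, -1.0]]
wrist_force: [0.0, 0.5, -0.6]
grip_width: 16.9
```

```bash
python3 - <<'E'
from h import *
p0,R0=st(); out=[]
for n in('top','side'):
    snap(n,n+'1'); W,p,d=cloud(n+'1')
    q=(W-p0)@R0  # tool frame
    hsv=cv2.cvtColor(p,cv2.COLOR_RGB2HSV)
    m=(d>0)&(q[...,0]<-30)&(q[...,0]>-120)&(abs(q[...,1])<15)&(W[...,2]>25)&(W[...,2]<90)
    r=W[m]; t=q[m]
    print(n,m.sum(),'rod tool x min',np.round(t[:,0].min(),1),'fit y(x)',np.polyfit(t[:,0],t[:,1],1).round(3),'z(x)',np.polyfit(t[:,0],r[:,2],1).round(3),'tip end',r[t[:,0]<t[:,0].min()+4].mean(0).round(1))
    v,u=np.where(m); c=(int(np.mean(v)),int(np.mean(u))); 
    out.append(cv2.resize(p[max(c[0]-60,0):c[0]+60,max(c[1]-90,0):c[1]+90,::-1],(720,480))[:, :]) 
cv2.imwrite('pics/pre.png',cv2.resize(np.hstack(out),(800,267)))
E
```

```text
t 13.7 p [497.1 115.3 215.3] yaw 169.97 z [-0. -0. -1.] F [ 0.   0.5 -0.6] T [ 0.04  0.04 -0.03] w 16.9 q [ 0.23  0.17 -0.41  0.99 -0.    0.4 ]
top 74 rod tool x min -104.3 fit y(x) [-0.003 -1.296] z(x) [ 0.075 70.543] tip end [597.6  96.1  62.7]
side 38 rod tool x min -108.5 fit y(x) [-0.013  0.127] z(x) [ 0.379 93.924] tip end [601.4  96.3  58. ]
```

View pics/pre.png

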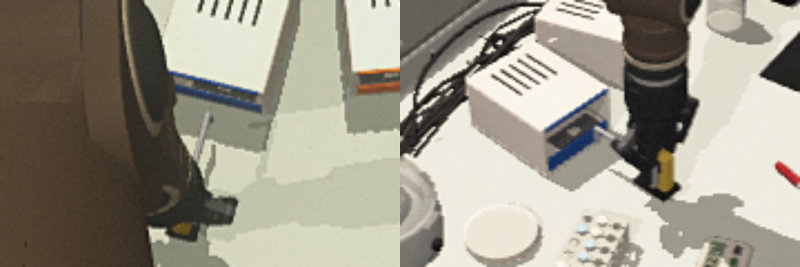

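The views show the hook just outside the blue mouth, aligned laterally. From the top camera the rod droops about 4° nose-down in the grip. I'll pitch the wrist to level it and measure again.

>>> send_rows([
  [[0.37,0,0.05],[0,-0.7,0]],
  [[0,0,0],[0,0,0]],
  [[0,0,0],[0,0,0]],
])

```text
t: 14.1
eef_pos: [486.2, 117.4, 214.6]
orientation: [[-0.982, 0.174, 0.072], [0.174, 0.985, -0.012], [-0.073, 0.001, -0.997]]
wrist_force: [-0.6, 0.0, -0.9]
grip_width: 17.0
```

```bash
cat > m.py <<'E'
from h import *
p0,R0=st()
yaw=np.arctan2(-R0[1,0],-R0[0,0]); ux=np.array([np.cos(yaw),np.sin(yaw),0]); uy=np.array([-ux[1],ux[0],0])
T=[];Zs=[];Y=[];P=[]
for k in range(3):
    snap('top','tt'); W,p,d=cloud('tt'); a=(W-p0)@ux; b=(W-p0)@uy
    m=(d>0)&(a>35)&(a<135)&(abs(b)<12)&(W[...,2]>45)&(W[...,2]<75)
    T+=list(a[m]);Y+=list(b[m]);Zs+=list(W[m][:,2]); P+=list(W[m])
T=np.array(T);P=np.array(P); print(len(T),'end a',np.percentile(T,[95,99,100]).round(1),'z(a)',np.polyfit(T,Zs,1).round(3),'b(a)',np.polyfit(T,Y,1).round(3),'end xyz',P[T>T.max()-5].mean(0).round(1))
E
python3 m.py
```

```text
t 14.1 p [486.2 117.4 214.6] yaw 169.95 z [ 0.072 -0.012 -0.997] F [-0.6  0.  -0.9] T [-0.01  0.09 -0.03] w 17.0 q [ 0.24  0.12 -0.47  0.91 -0.03  0.42]
264 end a [113.9 116.2 116.7] z(a) [ 0.   70.01] b(a) [ 0.01  -1.879] end xyz [598.2  95.9  64.9]
```

The rod is level now, top at z≈70, tip at about (597,97). The hole is 52 mm ahead with almost no side offset. I'll lower 3 mm and reach in.

>>> send_rows([
  [[0,0.02,0.1],[0,0,0]],
  [[-0.35,0,0.026],[0,0,0]],
  [[-0.35,0,0.026],[0,0,0]],
  [[-0.35,0,0.026],[0,0,0]],
  [[-0.35,0,0.026],[0,0,0]],
  [[-0.34,0,0.024],[0,0,0]],
  [[0,0,0],[0,0,0]],
  [[0,0,0],[0,0,0]],
])

```text
t: 15.05
eef_pos: [538.2, 108.6, 210.3]
orientation: [[-0.982, 0.175, 0.071], [0.175, 0.984, -0.013], [-0.073, -0.0, -0.997]]
wrist_force: [0.1, 0.2, -1.4]
grip_width: 17.0
```

```bash
python3 m.py
```

```text
t 15.05 p [538.2 108.6 210.3] yaw 169.9 z [ 0.071 -0.013 -0.997] F [ 0.1  0.2 -1.4] T [0.04 0.11 0.  ] w 17.0 q [ 0.21  0.21 -0.38  0.92 -0.03  0.38]
125 end a [89.5 90.7 90.9] z(a) [ 0.086 59.757] b(a) [ 0.037 -3.843] end xyz [625.2  92.4  67.4]
```

>>> send_rows([
  [[0.007,0,0.1],[0,0,0]],
  [[0.007,0,0.1],[0,0,0]],
  [[0.007,0,0.1],[0,0,0]],
  [[0,0,0],[0,0,0]],
  [[0,0,0],[0,0,0]],
])

```text
t: 15.7
eef_pos: [538.0, 108.7, 201.4]
orientation: [[-0.982, 0.175, 0.072], [0.175, 0.985, -0.013], [-0.073, -0.0, -0.997]]
wrist_force: [-0.0, 0.1, -1.2]
grip_width: 17.3
```

>>> send_rows([
  [[0.007,0,0.1],[0,0,0]],
  [[0.005,0,0.07],[0,0,0]],
  [[0,0,0],[0,0,0]],
  [[0,0,0],[0,0,0]],
])

```text
t: 16.1
eef_pos: [538.0, 108.7, 196.3]
orientation: [[-0.982, 0.175, 0.072], [0.175, 0.985, -0.013], [-0.073, -0.0, -0.997]]
wrist_force: [0.2, -0.7, -2.2]
grip_width: 17.0
```

There was no contact down to about 8 mm below the plate top, so the tip is in the hole. I'll go a bit deeper and start the pull.

>>> send_rows([
  [[0.007,0,0.1],[0,0,0]],
  [[0.003,0,0.04],[0,0,0]],
  [[0.1,0,-0.007],[0,0,0]],
  [[0.1,0,-0.007],[0,0,0]],
  [[0.1,0,-0.007],[0,0,0]],
  [[0.1,0,-0.007],[0,0,0]],
  [[0.1,0,-0.007],[0,0,0]],
])

```text
t: 16.8
eef_pos: [523.6, 111.4, 192.6]
orientation: [[-0.982, 0.175, 0.074], [0.175, 0.985, -0.013], [-0.075, 0.0, -0.997]]
wrist_force: [3.4, -0.7, -2.3]
grip_width: 17.1
```

The pull force is about 3.4 N, which matches the tray's friction. Continuing to draw.

>>> send_rows([
  [[0.2,0,-0.015],[0,0,0]],
  [[0.2,0,-0.015],[0,0,0]],
  [[0.2,0,-0.015],[0,0,0]],
  [[0.2,0,-0.015],[0,0,0]],
  [[0.2,0,-0.015],[0,0,0]],
  [[0.2,0,-0.015],[0,0,0]],
  [[0.2,0,-0.015],[0,0,0]],
  [[0.2,0,-0.015],[0,0,0]],
  [[0.2,0,-0.015],[0,0,0]],
  [[0,0,0],[0,0,0]],
])

```text
t: 17.8
eef_pos: [468.8, 121.0, 192.1]
orientation: [[-0.982, 0.175, 0.071], [0.174, 0.985, -0.013], [-0.072, -0.0, -0.997]]
wrist_force: [0.9, -0.1, -0.2]
grip_width: 17.1
```

>>> send_rows([
  [[0.1,0,-0.007],[0,0,0]],
  [[0.1,0,-0.007],[0,0,0]],
  [[0.07,0,-0.005],[0,0,0]],
])

```text
t: 18.1
eef_pos: [461.7, 122.3, 192.1]
orientation: [[-0.982, 0.175, 0.072], [0.175, 0.985, -0.013], [-0.073, -0.0, -0.997]]
wrist_force: [3.2, -0.1, -1.8]
grip_width: 16.9
```

>>> send_rows([
  [[0.05,0,-0.003],[0,0,0]],
  [[0,0,0],[0,0,0]],
])

```text
t: 18.3
eef_pos: [460.3, 122.5, 192.1]
orientation: [[-0.982, 0.175, 0.072], [0.175, 0.985, -0.013], [-0.073, -0.0, -0.997]]
wrist_force: [3.5, -0.9, -2.4]
grip_width: 17.0
```

```bash
python3 - <<'E'
from h import *
p0,R0=st(); snap('top','t2'); snap('side','s2')
a=[cv2.imread('pics/t2.png')[90:240,180:380],cv2.imread('pics/s2.png')[130:280,180:380]]
cv2.imwrite('pics/p2.png',np.hstack([cv2.resize(x,(400,300),interpolation=cv2.INTER_CUBIC) for x in a]))
yaw=np.radians(-10);U=np.array([[np.cos(yaw),np.sin(yaw)],[-np.sin(yaw),np.cos(yaw)]])
for n in('t2','s2'):
    W,p,d=cloud(n); hsv=cv2.cvtColor(p,cv2.COLOR_RGB2HSV); L=(W[...,:2]-np.array([701,85.3]))@U.T
    m=(d>0)&(hsv[...,0]>100)&(hsv[...,0]<125)&(hsv[...,1]>120)&(W[...,2]<50)&(L[...,0]<-60)&(L[...,0]>-180)&(abs(L[...,1])<65)
    print(n,m.sum(),np.percentile(L[m][:,0],[2,10,50,90]).round(1),np.percentile(W[m][:,2],[5,95]).round(1))
E
```

```text
t 18.3 p [460.3 122.5 192.1] yaw 169.92 z [ 0.072 -0.013 -0.997] F [ 3.5 -0.9 -2.4] T [-0.09 -0.46 -0.01] w 17.0 q [ 0.27  0.1  -0.56  0.85 -0.03  0.44]
t2 86 [-142.3 -142.  -139.3  -72.8] [25.5 31.8]
s2 169 [-144.4 -143.  -140.6  -91.4] [ 8.9 28.5]
```

View pics/p2.png

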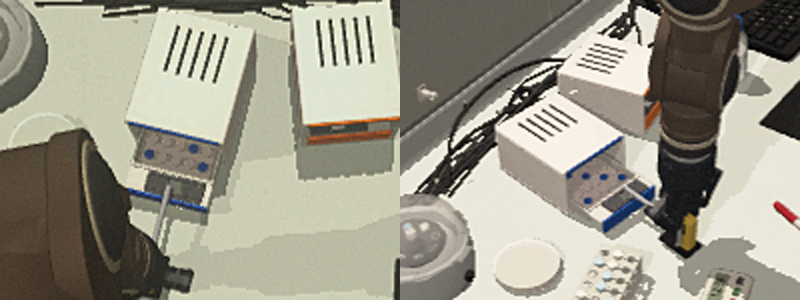

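The tray is nearly out: its blue front edge is at unit x≈-142 and should reach -144 at the stop. I'll continue in small steps until the force rises.

>>> send_rows([
  [[0.06,0,-0.004],[0,0,0]],
  [[0.06,0,-0.004],[0,0,0]],
  [[0,0,0],[0,0,0]],
])

```text
t: 18.7
eef_pos: [458.8, 123.2, 193.3]
orientation: [[-0.981, 0.176, 0.078], [0.175, 0.984, -0.014], [-0.079, 0.0, -0.997]]
wrist_force: [6.0, -2.1, 3.1]
grip_width: 16.9
```

>>> send_rows([
  [[0.06,0,-0.004],[0,0,0]],
  [[0.06,0,-0.004],[0,0,0]],
])

```text
t: 18.9
eef_pos: [457.3, 123.7, 194.2]
orientation: [[-0.981, 0.177, 0.083], [0.176, 0.984, -0.015], [-0.085, 0.0, -0.996]]
wrist_force: [22.1, -5.1, -8.6]
grip_width: 17.0
```

The force jumped to 22 N, so the tray is at its stop. I'll ease forward to unload.

>>> send_rows([
  [[-0.1,0,0.007],[0,0,0]],
  [[-0.08,0,0.006],[0,0,0]],
  [[0,0,0],[0,0,0]],
  [[0,0,0],[0,0,0]],
])

```text
t: 19.3
eef_pos: [459.6, 122.9, 192.7]
orientation: [[-0.982, 0.175, 0.075], [0.175, 0.985, -0.013], [-0.076, 0.0, -0.997]]
wrist_force: [6.9, -0.7, -1.9]
grip_width: 16.9
```

>>> send_rows([
  [[-0.1,0,0.007],[0,0,0]],
  [[-0.08,0,0.006],[0,0,0]],
  [[0,0,0],[0,0,0]],
  [[0,0,0],[0,0,0]],
])

```text
t: 19.7
eef_pos: [463.6, 121.8, 191.7]
orientation: [[-0.982, 0.175, 0.071], [0.175, 0.985, -0.013], [-0.072, -0.0, -0.997]]
wrist_force: [0.2, -0.2, -1.1]
grip_width: 16.8
```

>>> send_rows([
  [[-0.015,0,-0.2],[0,0,0]],
  [[-0.015,0,-0.2],[0,0,0]],
  [[0,0,0],[0,0,0]],
])

```text
t: 20.0
eef_pos: [464.5, 122.1, 205.5]
orientation: [[-0.982, 0.175, 0.074], [0.175, 0.985, -0.012], [-0.075, 0.001, -0.997]]
wrist_force: [0.4, -0.5, -2.0]
grip_width: 16.9
```

>>> send_rows([
  [[-0.02,0,-0.3],[0,0,0]],
  [[-0.06,0,-0.8],[0,0,0]],
  [[-0.07,0,-1],[0,0,0]],
  [[-0.07,0,-1],[0,0,0]],
  [[0,0,0],[0,0,0]],
  [[0,0,0],[0,0,0]],
])

```text
t: 20.6
eef_pos: [464.0, 122.0, 298.3]
orientation: [[-0.982, 0.175, 0.074], [0.175, 0.985, -0.012], [-0.075, 0.001, -0.997]]
wrist_force: [-0.2, 0.7, -2.1]
grip_width: 17.0
```

```bash
python3 - <<'E'
from h import *
p0,R0=st(); yaw=np.radians(-10);U=np.array([[np.cos(yaw),np.sin(yaw)],[-np.sin(yaw),np.cos(yaw)]])
for n in('top','side'):
    snap(n,n+'3'); W,p,d=cloud(n+'3'); hsv=cv2.cvtColor(p,cv2.COLOR_RGB2HSV); L=(W[...,:2]-np.array([701,85.3]))@U.T
    m=(d>0)&(hsv[...,0]>100)&(hsv[...,0]<125)&(hsv[...,1]>120)&(W[...,2]<50)&(L[...,0]<-90)&(L[...,0]>-180)&(abs(L[...,1])<65)
    print(n,m.sum(),np.percentile(L[m][:,0],[2,10,50,90]).round(1))
print(U)
# mat extent
W,p,d=cloud('top0'); V=p.max(2)
X,Y,Z=W[...,0],W[...,1],W[...,2]
m=(d>0)&(V<45)&(Z<8)&(abs(Z-4)<4)&(X>340)&(X<500)&(Y<-170)&(Y>-400)
print(np.percentile(X[m],[1,50,99]),np.percentile(Y[m],[1,50,99]))
E
```

```text
t 20.6 p [464.  122.  298.3] yaw 169.92 z [ 0.074 -0.012 -0.997] F [-0.2  0.7 -2.1] T [0.01 0.07 0.  ] w 17.0 q [ 0.27  0.03 -0.38  1.09 -0.03  0.44]
top 69 [-142.6 -141.9 -140.5  -92.5]
side 168 [-144.6 -143.1 -141.3 -138.3]
[[ 0.98480775 -0.17364818]
 [ 0.17364818  0.98480775]]
[384.99739604 437.2723309  498.73251293] [-363.83334941 -282.02952829 -179.28095519]
```

The tray front is at unit x≈-143±1 from both cameras, which agrees with the felt stop. Carrying the hook back over the mat.

>>> send_rows([
  [[-0.1,-0.6,0.006],[0,0,0]],
  [[-0.1,-0.95,0.006],[0,0,0]],
  [[-0.1,-0.95,0.006],[0,0,0]],
  [[-0.1,-0.95,0.006],[0,0,0]],
  [[-0.1,-0.95,0.006],[0,0,0]],
  [[-0.1,-0.95,0.006],[0,0,0]],
  [[-0.1,-0.95,0.006],[0,0,0]],
  [[-0.1,-0.95,0.006],[0,0,0]],
  [[-0.1,-0.95,0.006],[0,0,0]],
  [[-0.1,-0.95,0.006],[0,0,0]],
  [[-0.1,-0.95,0.006],[0,0,0]],
  [[-0.08,-0.95,0.006],[0,0,0]],
])

```text
t: 21.9
eef_pos: [440.0, -211.7, 296.4]
orientation: [[-0.982, 0.175, 0.07], [0.175, 0.985, -0.012], [-0.071, 0.001, -0.997]]
wrist_force: [0.5, -0.6, -1.6]
grip_width: 16.7
```

>>> send_rows([
  [[0,-0.6,0],[0,0,0]],
  [[0,0,0.5],[0,0,-0.97]],
  [[0,0,0.9],[0,0,0]],
  [[0,0,0.6],[0,0,0]],
  [[0,0,0],[0,0,0]],
  [[0,0,0],[0,0,0]],
  [[0,0,0],[0,0,0]],
])

```text
t: 22.6
eef_pos: [442.1, -229.2, 238.8]
orientation: [[-0.995, 0.074, 0.073], [0.074, 0.997, -0.013], [-0.074, -0.008, -0.997]]
wrist_force: [0.3, -0.4, -0.7]
grip_width: 17.0
```

```bash
sed -i 's/(W\[...,2\]>45)&(W\[...,2\]<75)/(W[...,2]>60)\&(W[...,2]<120)/' m.py; python3 m.py
```

```text
t 22.6 p [ 442.1 -229.2  238.8] yaw 175.76 z [ 0.073 -0.013 -0.997] F [ 0.3 -0.4 -0.7] T [ 0.01  0.06 -0.07] w 17.0 q [-0.48  0.1  -0.44  0.96  0.02 -0.41]
311 end a [113.7 115.4 117.1] z(a) [5.9000e-02 8.9264e+01] b(a) [-0.004 -0.204] end xyz [ 556.1 -237.    89.3]
```

The rod now tilts about 3.4° nose-up, since the pull rotated it in the grip. I'll level it, then descend and feel for the mat.

>>> send_rows([
  [[-0.2,0,0],[0,0.56,0]],
  [[0,0,0.6],[0,0,0]],
  [[0,0,0.5],[0,0,0]],
  [[0,0,0],[0,0,0]],
  [[0,0,0],[0,0,0]],
])

```text
t: 23.25
eef_pos: [448.4, -229.9, 206.0]
orientation: [[-0.997, 0.074, 0.014], [0.074, 0.997, -0.009], [-0.014, -0.007, -1.0]]
wrist_force: [0.6, -0.2, -0.6]
grip_width: 16.9
```

```bash
sed -i 's/(W\[...,2\]>60)&(W\[...,2\]<120)/(W[...,2]>35)\&(W[...,2]<80)/' m.py; python3 m.py; python3 -c "
from h import *
W,p,d=cloud('tt');hsv=cv2.cvtColor(p,cv2.COLOR_RGB2HSV);H,S=hsv[...,0],hsv[...,1]
m=(d>0)&(H>18)&(H<33)&(S>120)&(W[...,0]>390)&(W[...,0]<500)&(W[...,1]<-190)&(W[...,1]>-270);print(m.sum(),W[m].mean(0) if m.sum() else '')"
```

```text
t 23.25 p [ 448.4 -229.9  206. ] yaw 175.73 z [ 0.014 -0.009 -1.   ] F [ 0.6 -0.2 -0.6] T [-0.05 -0.    0.02] w 16.9 q [-0.47  0.16 -0.45  0.95 -0.   -0.4 ]
248 end a [105.  107.3 108.2] z(a) [-0.082 63.682] b(a) [ 0.013 -1.812] end xyz [ 553.5 -237.4   52.1]
61 [ 431.33001318 -231.4231189   312.15335821]
```

```bash
cat > m2.py <<'E'
from h import *
p0,R0=st()
yaw=np.arctan2(-R0[1,0],-R0[0,0]); ux=np.array([np.cos(yaw),np.sin(yaw),0]); uy=np.array([-ux[1],ux[0],0])
Ps=[]
for k in range(2):
    snap('top','tt'); W,p,d=cloud('tt'); Ps.append(W[d>0])
P=np.vstack(Ps); a=(P-p0)@ux; b=(P-p0)@uy
m=(abs(b+1)<10)&(a>30)&(a<130)&(P[:,2]>15)&(P[:,2]<110)
for lo in range(30,130,8):
    k=m&(a>=lo)&(a<lo+8)
    if k.sum()>2: print(lo,k.sum(),'z',np.percentile(P[k,2],[10,50,90]).round(1),'b',np.median(b[k]).round(1))
W,p,d=cloud('tt')
q=(W-p0)@ux; r=(W-p0)@uy; v,u=np.where((d>0)&(q>40)&(q<110)&(abs(r)<10)&(W[...,2]>20)&(W[...,2]<90))
c=(int(v.mean())+15,int(u.mean())); cv2.imwrite('pics/'+__import__('sys').argv[1],cv2.resize(p[c[0]-60:c[0]+60,c[1]-80:c[1]+80,::-1],(640,480),interpolation=cv2.INTER_CUBIC))
E
python3 m2.py hv.png
```

```text
t 23.4 p [ 448.7 -230.1  206.6] yaw 175.73 z [ 0.015 -0.009 -1.   ] F [-0.3 -0.1 -0.6] T [ 0.03 -0.02  0.05] w 16.8 q [-0.47  0.16 -0.45  0.95 -0.   -0.4 ]
46 13 z [56.5 57.9 59.5] b -1.0
54 22 z [54.8 58.8 60.1] b -0.2
62 21 z [56.1 58.7 60. ] b -1.7
70 18 z [56.6 59.3 60.8] b -0.8
78 24 z [57.  58.6 60.4] b -0.2
86 21 z [56.5 58.5 60.7] b -1.5
94 20 z [55.5 59.2 60.4] b -0.8
102 28 z [36.8 57.2 60.3] b 0.8
```

View pics/hv.png

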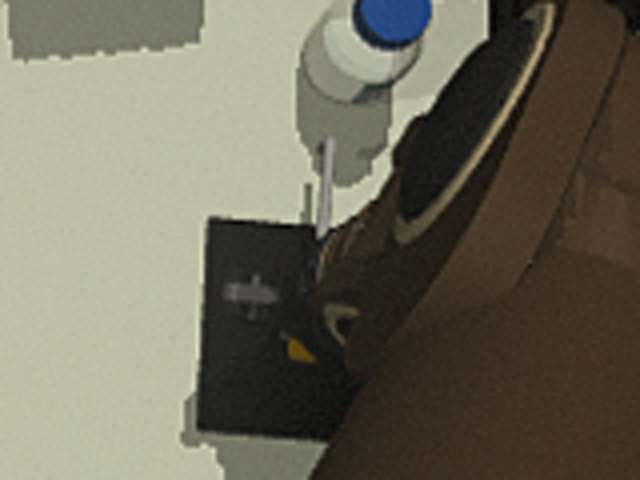

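The rod is level (top at z≈58.7 along its length) and over the mat, with its tip short of the bottle. Contact is expected 17 mm lower, at TCP z≈189, the original height.

>>> send_rows([
  [[0,0,0.3],[0,0,0]],
  [[0,0,0.17],[0,0,0]],
  [[0,0,0.06],[0,0,0]],
  [[0,0,0],[0,0,0]],
])

```text
t: 23.9
eef_pos: [448.4, -229.9, 189.8]
orientation: [[-0.997, 0.075, 0.013], [0.074, 0.997, -0.008], [-0.014, -0.007, -1.0]]
wrist_force: [-0.5, 1.1, 4.7]
grip_width: 17.0
```

>>> send_rows([
  [[0,0,0.05],[0,0,0]],
  [[0,0,0],[0,0,0]],
])

```text
t: 24.1
eef_pos: [448.4, -229.9, 189.7]
orientation: [[-0.997, 0.075, 0.014], [0.074, 0.997, -0.009], [-0.015, -0.008, -1.0]]
wrist_force: [-5.3, 2.7, 17.3]
grip_width: 16.6
```

It's in firm contact. I'll relieve it slightly, then open.

>>> send_rows([
  [[0,0,-0.04],[0,0,0]],
  [[0,0,0],[0,0,0]],
])

```text
t: 24.3
eef_pos: [448.4, -229.9, 189.8]
orientation: [[-0.997, 0.075, 0.014], [0.075, 0.997, -0.008], [-0.014, -0.007, -1.0]]
wrist_force: [-2.7, 1.2, 9.2]
grip_width: 17.0
```

>>> send_rows([
  [[0,0,0],[0,0,0]],
  [[0,0,0],[0,0,0]],
  [[0,0,0],[0,0,0]],
  [[0,0,0],[0,0,0]],
  [[0,0,0],[0,0,0]],
  [[0,0,0],[0,0,0]],
  [[0,0,0],[0,0,0]],
  [[0,0,0],[0,0,0]],
], jaw=0, grip_force=20)

```text
t: 25.1
eef_pos: [448.5, -230.0, 189.3]
orientation: [[-0.997, 0.075, 0.014], [0.075, 0.997, -0.008], [-0.014, -0.007, -1.0]]
wrist_force: [-0.0, -0.4, -0.4]
grip_width: 85.5
```

>>> send_rows([
  [[0,0,-0.3],[0,0,0]],
  [[0,0,-0.6],[0,0,0]],
  [[0,0,-0.9],[0,0,0]],
  [[0,0,-0.9],[0,0,0]],
  [[0,0,-0.9],[0,0,0]],
  [[0,0,-0.9],[0,0,0]],
  [[0,0,-0.4],[0,0,0]],
  [[0,0,0],[0,0,0]],
  [[0,0,0],[0,0,0]],
])

```text
t: 26.0
eef_pos: [446.4, -228.7, 335.6]
orientation: [[-0.997, 0.075, 0.013], [0.074, 0.997, -0.008], [-0.014, -0.007, -1.0]]
wrist_force: [0.2, 0.6, -0.2]
grip_width: 85.4
```

```bash
python3 - <<'E'
from h import *
st(); p,d=snap('wrist','w9'); s,_=snap('side','s9')
W,pc,d=cloud('w9'); hsv=cv2.cvtColor(pc,cv2.COLOR_RGB2HSV); H,S=hsv[...,0],hsv[...,1]; X,Y,Z=W[...,0],W[...,1],W[...,2]
for n,m in(('ytop',(H>18)&(H<33)&(S>120)&(Z>58)&(Z<75)),('rod',(Z>28)&(Z<48)&(X>478)&(X<580)&(abs(Y+233)<20))):
    m&=d>0; q=W[m]; r=cv2.minAreaRect(q[:,:2].astype(np.float32)); print(n,len(q),q.mean(0).round(1),np.round(r[0],1),np.round(r[1],1),np.percentile(q[:,2],[5,95]).round(1))
U=np.array([[.9848,-.1736],[.1736,.9848]])
for k in('side0','s9'):
    W,pp,d=cloud(k); hsv=cv2.cvtColor(pp,cv2.COLOR_RGB2HSV); L=(W[...,:2]-np.array([701,85.3]))@U.T
    m=(d>0)&(hsv[...,0]>100)&(hsv[...,0]<125)&(hsv[...,1]>120)&(W[...,2]<50)&(L[...,0]<-60)&(L[...,0]>-180)&(abs(L[...,1])<65)
    print(k,np.percentile(L[m][:,0],[2,10]).round(1))
cv2.imwrite('pics/fin.png',cv2.resize(np.vstack([cv2.resize(p,(480,300)),cv2.resize(s[80:330,180:580],(480,300))])[:,:,::-1],(480,600)))
E
```

```text
t 26.0 p [ 446.4 -228.7  335.6] yaw 175.73 z [ 0.013 -0.008 -1.   ] F [ 0.2  0.6 -0.2] T [-0.01 -0.01  0.04] w 85.4 q [-0.47  0.08 -0.24  1.23 -0.   -0.4 ]
ytop 1461 [ 449.5 -231.1   65.7] [ 451.1 -231.2] [18.1 43. ] [62.7 67.3]
rod 657 [ 518.7 -238.9   41.3] [ 520.8 -239.1] [ 7.  76.1] [39.4 42.6]
side0 [-77.  -75.1]
s9 [-144.6 -143.1]
```

View pics/fin.png

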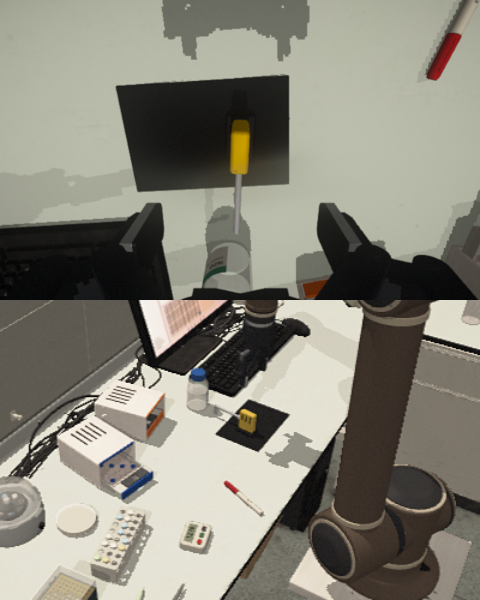

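```bash
python3 - <<'E'
from h import *
U=np.array([[.9848,-.1736],[.1736,.9848]])
for k in('side0','s2','s9','top0','top3'):
    W,pp,d=cloud(k); hsv=cv2.cvtColor(pp,cv2.COLOR_RGB2HSV); L=(W[...,:2]-np.array([701,85.3]))@U.T
    m=(d>0)&(hsv[...,0]>100)&(hsv[...,0]<125)&(hsv[...,1]>120)&(W[...,2]<31)&(W[...,2]>8)&(L[...,0]<-60)&(L[...,0]>-180)&(abs(L[...,1])<65)
    x=L[m][:,0]
    if k in('s2','s9','top3'): x=x[x<-120]
    print(k,len(x),np.percentile(x,[5,25,50,75,95]).round(1))
E
```

```text
side0 148 [-76.  -74.  -72.6 -71.2 -67.9]
s2 139 [-143.9 -142.5 -141.2 -139.9 -136.7]
s9 150 [-143.9 -142.4 -141.2 -140.  -136.8]
top0 21 [-73.3 -72.9 -72.1 -71.6 -71. ]
top3 44 [-142.4 -141.6 -140.6 -139.6 -139.1]
```

The hook stands upright, free and back on the mat, and the other things look untouched. But the measured travel of the tray front is only about 68.5 mm (from -72.5 to -141) against 75 expected, and the force rise could mislead. I'll check by taking the same close wrist view as before.

>>> send_rows([
  [[-0.05,0.9,0],[0,0,0]],
  [[-0.05,0.95,0],[0,0,0]],
  [[-0.05,0.95,0],[0,0,0]],
  [[-0.05,0.95,0],[0,0,0]],
  [[-0.05,0.95,0],[0,0,0]],
  [[-0.05,0.95,0],[0,0,0]],
  [[-0.05,0.95,0.2],[0,0,0]],
  [[-0.05,0.95,0.2],[0,0,0]],
  [[-0.05,0.95,0.2],[0,0,0]],
  [[-0.05,0.95,0.2],[0,0,0]],
  [[-0.05,0.82,0.2],[0,0,0]],
])

```text
t: 27.2
eef_pos: [486.0, 78.3, 302.5]
orientation: [[-0.997, 0.074, 0.011], [0.074, 0.997, -0.009], [-0.012, -0.008, -1.0]]
wrist_force: [0.6, 0.2, -0.6]
grip_width: 85.5
```

>>> send_rows([
  [[0,0,0],[0,0,1]],
  [[0,0,0],[0,0,1]],
  [[0,0,0],[0,0,1]],
  [[0,0,0],[0,0,1]],
  [[0,0,0],[0,0,1]],
  [[0,0,0],[0,0,1]],
  [[0,0,0],[0,0,1]],
  [[0,0,0],[0,0,1]],
])

```text
t: 28.0
eef_pos: [486.0, 76.9, 302.7]
orientation: [[-0.608, 0.794, 0.011], [0.793, 0.609, -0.009], [-0.014, 0.003, -1.0]]
wrist_force: [-0.2, -0.7, -0.5]
grip_width: 85.8
```

>>> send_rows([
  [[0,0,0],[0,0,1]],
  [[0,0,0],[0,0,1]],
  [[0,0,0],[0,0,1]],
  [[0,0,0],[0,0,1]],
  [[0,0,0],[0,0,1]],
  [[0,0,0],[0,0,1]],
  [[0,0,0],[0,0,1]],
  [[0,0,0],[0,0,1]],
  [[0,0,0],[0,0,0]],
  [[0,0,0],[0,0,0]],
])

```text
t: 29.0
eef_pos: [486.1, 76.9, 303.3]
orientation: [[0.176, 0.984, 0.012], [0.984, -0.176, -0.009], [-0.006, 0.013, -1.0]]
wrist_force: [-0.7, -0.7, -0.2]
grip_width: 85.4
```

```bash
python3 - <<'E'
from h import *
st(); p,d=snap('wrist','w10')
cv2.imwrite('pics/w10c.png',cv2.resize(p[:320,340:,::-1],None,fx=1.8,fy=1.8,interpolation=cv2.INTER_CUBIC))
E
```

```text
t 29.0 p [486.1  76.9 303.3] yaw 79.86 z [ 0.012 -0.009 -1.   ] F [-0.7 -0.7 -0.2] T [ 0.07 -0.01  0.  ] w 85.4 q [ 0.16  0.08 -0.31  1.17 -0.01  1.91]
```

View pics/w10c.png

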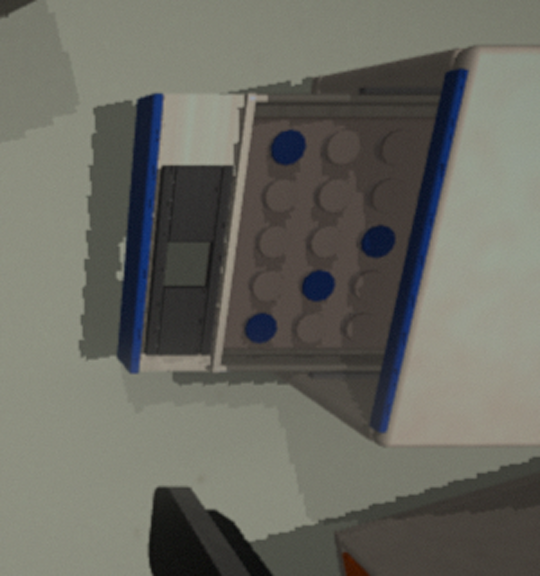

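The tray is out. The plate is at crop (187,260), the hole at (187,264) and the blue front edge at (140,235). Comparing hole and plate positions with the first view:

```bash
python3 - <<'E'
from h import *
U=np.array([[.9848,-.1736],[.1736,.9848]])
def on(f,x0,pts,h=30):
    z=np.load('pics/%s.npz'%f);K=z['K'];R=z['R'];o=z['o']
    for n,u,v in pts:
        c=R@np.array([(x0+u/1.8-K[0,2])/K[0,0],-(v/1.8-K[1,2])/K[1,1],-1]); w=o+c*(h-o[2])/c[2]
        print(f,n,(U@(w[:2]-np.array([701,85.3]))).round(1))
on('w10',340,[('hole',187,264),('plTL',163,166),('plTR',233,166),('plBL',146,354),('blue/lip top',162,95),('blue/lip bot',140,372)])
on('w4',400,[('blue/lip top',325,95),('blue/lip bot',262,410)])
on('w10',340,[('roof edge top',467,71),('roof bot',388,430)],84)
W,p,d=cloud('w10'); 
for u,v in((190,200),(185,320),(187,264),(200,130)): print(W[int(v/1.8),int(340+u/1.8)].round(1))
E
```

```text
w10 hole [-120.2   -6.5]
w10 plTL [-132.8   29.1]
w10 plTR [-107.3   29. ]
w10 plBL [-132.7  -42.2]
w10 blue/lip top [-135.4   52.8]
w10 blue/lip bot [-134.4  -49.7]
w4 blue/lip top [-66.7  52.7]
w4 blue/lip bot [-65.5 -49.8]
w10 roof edge top [-69.4  54.7]
w10 roof bot [-68.7 -51.3]
[583.3 123.6  31.3]
[578.6  78.7  30.3]
[590.   94.    2.1]
[590.2 147.   27. ]
```

```bash
python3 - <<'E'
from h import *
U=np.array([[.9848,-.1736],[.1736,.9848]])
def on(f,x0,pts,h):
    z=np.load('pics/%s.npz'%f);K=z['K'];R=z['R'];o=z['o']
    for n,u,v in pts:
        c=R@np.array([(x0+u/1.8-K[0,2])/K[0,0],-(v/1.8-K[1,2])/K[1,1],-1]); w=o+c*(h-o[2])/c[2]
        print(f,n,(U@(w[:2]-np.array([701,85.3]))).round(1))
on('w4',400,[('roof mid',400,320),('roof bot',365,488)],84)
on('w4',400,[('strip lower bot',346,486)],76)
on('w10',340,[('strip lower top',452,71),('bot',373,430)],76)
# roof front edge by depth in every view
for f in('top0','top3','side0','s9','w4','w10'):
    W,p,d=cloud(f); L=(W[...,:2]-np.array([701,85.3]))@U.T
    m=(d>0)&(abs(W[...,2]-84)<3)&(abs(L[...,0])<95)&(abs(L[...,1])<45)
    x=L[m][:,0]; print(f,m.sum(),np.percentile(x,[0.3,1,3,99.7]).round(1) if m.sum() else '')
E
```

```text
w4 roof mid [-72.5  -3.7]
w4 roof bot [-69.6 -50.8]
w4 strip lower bot [-68.1 -54.6]
w10 strip lower top [-67.7  55.5]
w10 bot [-67.9 -54.9]
top0 2176 [-75.3 -74.4 -71.   74.6]
top3 2159 [-75.3 -74.4 -71.2  74.9]
side0 528 [-76.9 -75.7 -73.   73.4]
s9 556 [-76.7 -75.7 -73.2  73.5]
w4 3457 [-73.  -72.6 -72.3 -54.7]
w10 12058 [-72.3 -72.  -71.6 -24.4]
```

```bash
python3 - <<'E'
from h import *
U=np.array([[.9848,-.1736],[.1736,.9848]])
for k in('side0','s9','w4','w10'):
    W,pp,d=cloud(k); hsv=cv2.cvtColor(pp,cv2.COLOR_RGB2HSV); L=(W[...,:2]-np.array([701,85.3]))@U.T
    b=(d>0)&(hsv[...,0]>100)&(hsv[...,0]<125)&(hsv[...,1]>120)&(L[...,0]<-55)&(L[...,0]>-180)&(abs(L[...,1])<62)
    for n,lo,hi in(('face',6,24),('top',28.5,33),('strip',77,82)):
        m=b&(W[...,2]>lo)&(W[...,2]<hi); x=L[m][:,0]
        if n!='strip' and k in('s9','w10'): x=x[x<-120]
        if len(x)>3: print(k,n,len(x),np.percentile(x,[10,50,90]).round(1))
    if k in('s9','w10'):
        # slice of solids: anything of tray at all heights
        pass
for f in('top0','top3','side0','s9'):
    W,p,d=cloud(f); X,Y,Z=W[...,0],W[...,1],W[...,2]
    for n,m in(('timer',(Z>14)&(Z<27)&(X>330)&(X<460)&(Y>60)&(Y<190)),('dish',(Z>9)&(Z<20)&(X>540)&(X<680)&(Y>150)&(Y<290)),('bottlecap',(Z>106)&(Z<122)&(Y<-200)&(Y>-310)&(X>565)&(X<680))):
        q=W[m&(d>0)]
        if len(q)>8: print(f,n,len(q),np.median(q,0).round(1),np.percentile(q[:,0],[2,98]).round(0),np.percentile(q[:,1],[2,98]).round(0))
E
```

```text
side0 face 113 [-75.1 -72.4 -69.7]
side0 top 6 [-76.1 -75.2 -73.5]
side0 strip 28 [-75.4 -73.8 -72. ]
s9 face 100 [-143.1 -141.4 -138.8]
s9 top 10 [-144.9 -142.3 -141. ]
s9 strip 35 [-76.6 -74.3 -72.4]
w4 face 2159 [-70.7 -70.2 -69.7]
w4 top 1317 [-70.6 -69.2 -67.4]
w4 strip 965 [-72.2 -71.5 -70.9]
w10 face 652 [-139.  -138.8 -138.5]
w10 top 869 [-138.8 -137.4 -135.9]
w10 strip 628 [-72.  -71.5 -70.9]
top0 timer 635 [367.7 161.1  18.9] [339. 399.] [131. 189.]
top0 dish 815 [620.8 259.9  14.5] [580. 663.] [225. 289.]
top0 bottlecap 269 [ 616.6 -258.8  115.5] [599. 635.] [-277. -241.]
top3 timer 629 [368.  160.9  18.8] [339. 399.] [131. 189.]
top3 dish 11 [612.3 152.8  13.6] [568. 639.] [150. 157.]
top3 bottlecap 271 [ 616.4 -259.   115.4] [599. 636.] [-277. -241.]
side0 timer 311 [367.6 163.2  16.9] [338. 397.] [133. 189.]
side0 dish 514 [622.3 260.4  12.5] [579. 665.] [153. 289.]
side0 bottlecap 87 [ 615.2 -253.6  112.6] [598. 634.] [-281. -239.]
s9 timer 314 [367.9 164.7  16.9] [339. 398.] [133. 189.]
s9 dish 527 [621.2 258.1  12.6] [577. 664.] [151. 289.]
s9 bottlecap 81 [ 615.4 -256.   112.2] [599. 638.] [-278. -240.]
```

```bash
python3 - <<'E'
from h import *
def run(k,C,yawd,h0,h1):
    y=np.radians(yawd);U=np.array([[np.cos(y),np.sin(y)],[-np.sin(y),np.cos(y)]])
    W,pp,d=cloud(k); hsv=cv2.cvtColor(pp,cv2.COLOR_RGB2HSV); L=(W[...,:2]-np.array(C))@U.T
    b=(d>0)&(hsv[...,0]>=h0)&(hsv[...,0]<=h1)&(hsv[...,1]>120)&(L[...,0]<-50)&(L[...,0]>-180)&(abs(L[...,1])<55)
    for n,lo,hi in(('face',6,24),('strip',77,82)):
        m=b&(W[...,2]>lo)&(W[...,2]<hi); x=L[m][:,0]
        if k!='side0' and h0>50 and n=='face': x=x[x<-120]
        if len(x)>3: print(k,h0,n,len(x),np.percentile(x,[10,50,90]).round(1),'se',(x.std()/len(x)**.5).round(2), 'slope',np.polyfit(L[m][:,1],L[m][:,0],1)[0].round(3))
for k in('side0','s9'):
    run(k,(701,85.3),-10.1,100,125); run(k,(729.5,-98),9.2,3,16)
E
```

```text
side0 100 face 112 [-75.  -72.5 -69.8] se 0.23 slope -0.0
side0 100 strip 28 [-75.4 -73.8 -72. ] se 0.28 slope -0.006
side0 3 face 58 [-74.5 -73.  -70.4] se 0.26 slope 0.001
side0 3 strip 22 [-74.8 -73.2 -71.4] se 0.28 slope -0.002
s9 100 face 100 [-143.2 -141.4 -138.8] se 0.2 slope -0.028
s9 100 strip 35 [-76.6 -74.3 -72.4] se 0.27 slope -0.004
s9 3 face 61 [-74.5 -73.1 -69.3] se 0.31 slope -0.008
s9 3 strip 26 [-75.1 -73.5 -71.6] se 0.29 slope 0.008
```

The orange tray shows the same near-flush front while untouched, so both trays evidently started about 6 mm open. Measured against the blue strip, the hole went from +19 mm to -49 mm. Fully out should be -50, or about -48 if the strip stands 2 mm proud as the roof size suggests. That agrees with the solid 22 N stop. The gripper is clear of everything, so I'm handing in.

```bash
python3 -c "
from h import *
st(); print(bot.finish_job())"
```

```text
t 29.05 p [486.2  77.  303.5] yaw 79.84 z [ 0.012 -0.009 -1.   ] F [-0.2  0.5 -0.1] T [ 0.04 -0.05 -0.03] w 85.3 q [ 0.16  0.08 -0.31  1.17 -0.01  1.91]
the job is handed in; nothing more can be done
None
```

I drew the blue-fronted tray out to its stop with the hook. The hook is back standing on the mat, released, and I handed the job in at 29 s.

- **Hole:** the wrist camera showed the pull plate's hole about 6.5 mm to the right (unit y -6.5). The tip went in on the first try with no contact force.
- **Pull:** the tray drew at about 3.4 N and then stopped solidly, with the force rising to 22 N. I eased off, lifted the tip out and carried the hook back.

**Last checks**
- **Hook:** it stands upright and level at about (450, -231), with its grip top and rod at their starting heights. The gripper is clear of everything.
- **Other items:** the timer, dish and bottle measured within about 3 mm of where they started, which is within camera noise. The orange tray's front has not moved.
- **Tray travel, a disagreement:** the cameras show about 68.5 mm of travel, not 75 mm. The final position measured against the blue strip over the mouth fits fully out to within about 1.5 mm. I take it that the tray started about 6 mm open, as the untouched orange tray also appears to be. The firm stop supports this, but I could not confirm it independently.

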